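Set the cups under the grain dispenser and hold its spring gate at the mark

ROBOT

A 6-joint arm with a two-finger parallel gripper is mounted at the origin on a cart in front of the work surface, level with it; the furniture and walls round the work are solid. World frame = base frame: x ahead of the robot, y to its left, z up, the work surface at z = 0. Lengths are in m, angles in rad, forces in N, time in s.
With the tool pointing down it reaches from about 0.275 to 0.85 m from the base axis. Payload 19 kg.
Tool frame: the origin (TCP) lies at the very end of the fingers, on their centre line; the grasp point (between the pads) lies 19 mm behind it; z points along the fingers, y is the line along which they close (so a half turn about z gives the same grasp; the last joint's range is limited). The gripper opens to 85 mm and grips with 20 to 120 N. Pads are 22 mm wide; open, the fingers measure 114 mm over their backs; the gripper's body (76 mm by 85 mm) begins 54 mm behind the grasp point. The pads swing forward as they close: fully open they stand 13 mm farther back than shut.
Start: joints at [1.08, 0.15, 1.437, -0, 1.554, -0.134], TCP at [0.201, 0.539, 0.231] pointing down, gripper open.
Joint ranges: [-2.8, 2.8], [-0.68, 2.1], [0.12, 2.68], [-1.39, 4.53], [0.16, 2.79], [-2.81, 2.81]. Speed limits (rad/s): [1.89, 1.89, 2.22, 3.01, 3.01, 3.01].

INTERFACE

Orientations are given as a rotation vector (axis times angle).
In Python, from cell import sense, optics, workorder gives the robot as it stands.
- The arm moves only by the tool carry_out, never from a script. Its argument "deltas" is a list of rows, each an object of numbers: "x", "y", "z": the shift along the tool's x, y, z in mm; "rx", "ry", "rz": the turn, a rotation vector about the tool's x, y, z in degrees. A call has 1 to 20 rows; each row is the pose to reach, as a shift and turn from the pose commanded when the call began, along the tool's axes at that moment; what a row does not reach only later rows make up. A row lasts 1/10 s, in which the tool goes at most 50 mm and 8.59 degrees, less where a joint would pass 70% of its speed; a pose out of reach is approached as far as the arm can. A call with a gripper value outside its range is refused whole. "jaw" is the closure, from 0 (fully open) to 1 (shut), set as the call begins (left out, the last holds). The fingers move at their own pace and stop on an object; "newtons" is the grip in N (left out, the last holds). Time passes only in rows, so rows that repeat a pose let the fingers close. It gives the time, the measured TCP pose, the force, the opening and the grip force at its end, in the units of the state.
- sense(): the state, without advancing time (a new reading comes with each control period).
- optics.camera(name): name is "scene" or "side" or "wrist"; returns a dict with "pixels" (384x512x3 uint8, red, green, blue), "fx", "fy", "cx", "cy" (pixels), "world_from_camera" (4x4, takes a point from camera to world coordinates). Camera axes: x right, y up, looking along -z (the intrinsics and any distortion apply to the point x, -y, -z); pixel columns grow to the right and rows downward; lengths in m; the calibration is good to about 2 mm. A picture is of the moment at which its call begins. There is no depth.
- workorder.sign_off(): hands the job in; it is judged then, once.
The state is a dict: "t": time; "joint_pos": joint angles; "joint_vel": joint speeds; "effort": joint torques, N m; "tool_pos": TCP position; "eef_rot": TCP orientation; "contact_force": force on the tool from outside, world axes, zero at the start; "ft_torque": the same for the moment, N m; "grip_width": finger opening in m; "finger_force": force on a finger pad.
Only numpy, scipy, OpenCV 4.12 (cv2) and the standard library are available. Lean on these libraries where they do the work, as an engineer would, in place of code of your own. Each camera call takes 0.05 s, during which the arm holds its last target. There are 200 camera calls.

TASK

Three portion cups are about to be filled from the steel grain dispenser. While its gate is still shut, nudge the three cups into an even row, one standing upright and centred under the lip of each chute; then take the bail handle at the dispenser's right end and pull the gate out against its spring until its pointer stands in line with the line on the black index clip. Finish while holding it there, as the gate shuts when let go and the grain is poured in while you hold; leave the scoop, the star knob and the grinding disc where they lie.

Things in the scene. Friction and masses are not known exactly. Their poses are not given: they have to be found in the camera images.
- dispenser: steel bench dispenser, fixed; origin on the table under its middle, own -x the front, own -y the handle end and the way the gate pulls. Housing 250 wide (y), 80 deep (x); open hopper up to 248 mm high, reaching 60 mm forward. Three open chutes, 36 mm wide, 84 mm apart, slope down 43 degrees to lips 111 mm before the origin, 50 to 65 mm high: a cup passes freely below.
- outlet_0 (a point): where the grain leaves the left chute (own +y), 52 mm above the table and 108 mm in front of the dispenser's origin: the middle of a cup belongs straight below it
- outlet_1 (a point): the same at the middle chute
- outlet_2 (a point): the same at the right chute (own -y)
- gate (a joint): how far the gate is pulled out of the housing, m: 0 shut, stop at 0.065. A spring draws it shut: about 4.5 N when shut, plus 1.8 N for each further 10 mm, plus some 0.5 N of friction.
- gate_grip (a point): middle of the bail handle's grip: a black round bar 15 mm thick, 46 mm long, level along the dispenser's own x, 185 mm above the table, 72 mm outside the housing while shut, on two posts 64 mm apart. The gate plate below it lies at 143 mm. Open above and on both sides: pinch it from above, fingers closing along the dispenser's own y.
- gate_pointer (a point): tip of the flat steel pointer that rides on the gate, in front of the handle's base, over the graduated rail, 140 mm above the table; it moves with the gate along the dispenser's own -y
- clip_line (a point): the mark: the line across the top of a small black clip (12 mm wide, thumbscrew in front) fixed on the graduated rail, 138 mm above the table; axes as the dispenser's. The gate is right when the pointer has the same place as this line along the dispenser's own y. It differs from start to start, 25 to 50 mm from the shut pointer.
- cup_0: clear plastic portion cup, open at the top, 62 mm across the rim, 44 mm across the foot, 34 mm high, about 15 g; the wall flares outwards to the rim, so a push low down is the steadiest. Origin: centre of the underside. The three cups are alike and any of them may stand under any chute.
- cup_1: clear plastic portion cup, open at the top, 62 mm across the rim, 44 mm across the foot, 34 mm high, about 15 g; the wall flares outwards to the rim, so a push low down is the steadiest. Origin: centre of the underside. The three cups are alike and any of them may stand under any chute.
- cup_2: clear plastic portion cup, open at the top, 62 mm across the rim, 44 mm across the foot, 34 mm high, about 15 g; the wall flares outwards to the rim, so a push low down is the steadiest. Origin: centre of the underside. The three cups are alike and any of them may stand under any chute.
- scoop: small steel measuring scoop, 115 x 41 x 16 mm, lying below the handle end; bystander. Origin: middle of its underside.
- star_knob: black star knob with its threaded stud up, 43 mm across, 38 mm high, right of the cups; bystander. Origin: middle of its underside.
- burr_disc: flat steel grinding disc, 70 mm across, 11 mm thick, left of the cups; bystander. Origin: middle of its underside.
Mind the look-alikes: they are no part of the job. Leave any red look-alike of the cup_1 alone.

How it is judged:
On the way, in this order (a step that is already met when the one before it is completed fails the run):
1. the three cups stand upright, one under each chute lip, while the gate is still shut (((horizontal distance between cup_0 and outlet_0 below 0.012 m and height (world z) of cup_0 below 0.006 m and angle between cup_0's own z axis and vertical below 0.12 rad) or (horizontal distance between cup_1 and outlet_0 below 0.012 m and height (world z) of cup_1 below 0.006 m and angle between cup_1's own z axis and vertical below 0.12 rad) or (horizontal distance between cup_2 and outlet_0 below 0.012 m and height (world z) of cup_2 below 0.006 m and angle between cup_2's own z axis and vertical below 0.12 rad)) and ((horizontal distance between cup_0 and outlet_1 below 0.012 m and height (world z) of cup_0 below 0.006 m and angle between cup_0's own z axis and vertical below 0.12 rad) or (horizontal distance between cup_1 and outlet_1 below 0.012 m and height (world z) of cup_1 below 0.006 m and angle between cup_1's own z axis and vertical below 0.12 rad) or (horizontal distance between cup_2 and outlet_1 below 0.012 m and height (world z) of cup_2 below 0.006 m and angle between cup_2's own z axis and vertical below 0.12 rad)) and ((horizontal distance between cup_0 and outlet_2 below 0.012 m and height (world z) of cup_0 below 0.006 m and angle between cup_0's own z axis and vertical below 0.12 rad) or (horizontal distance between cup_1 and outlet_2 below 0.012 m and height (world z) of cup_1 below 0.006 m and angle between cup_1's own z axis and vertical below 0.12 rad) or (horizontal distance between cup_2 and outlet_2 below 0.012 m and height (world z) of cup_2 below 0.006 m and angle between cup_2's own z axis and vertical below 0.12 rad)) and linear speed of each of cup_0, cup_1, cup_2 below 0.02 m/s and value of joint gate below 0.005 m), for 0.3 s.
2. the gate is held out at the clip's line with the cups still under the lips (((horizontal distance between cup_0 and outlet_0 below 0.012 m and height (world z) of cup_0 below 0.006 m and angle between cup_0's own z axis and vertical below 0.12 rad) or (horizontal distance between cup_1 and outlet_0 below 0.012 m and height (world z) of cup_1 below 0.006 m and angle between cup_1's own z axis and vertical below 0.12 rad) or (horizontal distance between cup_2 and outlet_0 below 0.012 m and height (world z) of cup_2 below 0.006 m and angle between cup_2's own z axis and vertical below 0.12 rad)) and ((horizontal distance between cup_0 and outlet_1 below 0.012 m and height (world z) of cup_0 below 0.006 m and angle between cup_0's own z axis and vertical below 0.12 rad) or (horizontal distance between cup_1 and outlet_1 below 0.012 m and height (world z) of cup_1 below 0.006 m and angle between cup_1's own z axis and vertical below 0.12 rad) or (horizontal distance between cup_2 and outlet_1 below 0.012 m and height (world z) of cup_2 below 0.006 m and angle between cup_2's own z axis and vertical below 0.12 rad)) and ((horizontal distance between cup_0 and outlet_2 below 0.012 m and height (world z) of cup_0 below 0.006 m and angle between cup_0's own z axis and vertical below 0.12 rad) or (horizontal distance between cup_1 and outlet_2 below 0.012 m and height (world z) of cup_1 below 0.006 m and angle between cup_1's own z axis and vertical below 0.12 rad) or (horizontal distance between cup_2 and outlet_2 below 0.012 m and height (world z) of cup_2 below 0.006 m and angle between cup_2's own z axis and vertical below 0.12 rad)) and y of gate_pointer in the frame of clip_line between -0.004 and 0.004 m and contact force between the fingers and gate above 3 N), for 0.5 s.
At the end, for the whole second after the job is handed in: A cup stands upright on the table under each of the three chute lips, its middle within 12 mm of the outlet point seen from above; the gate is at rest with its pointer within 4 mm of the clip's line, held out by the robot's fingers (more than 3 N) (all of step 2 and linear speed of each of cup_0, cup_1, cup_2 below 0.02 m/s and velocity of joint gate between -0.01 and 0.01 m/s); the arm keeps its last pose, push and grip.
It fails at once if the gate is opened (10 mm or more) while a chute has no cup under it (value of joint gate above 0.01 m and not (((horizontal distance between cup_0 and outlet_0 below 0.012 m and height (world z) of cup_0 below 0.006 m and angle between cup_0's own z axis and vertical below 0.12 rad) or (horizontal distance between cup_1 and outlet_0 below 0.012 m and height (world z) of cup_1 below 0.006 m and angle between cup_1's own z axis and vertical below 0.12 rad) or (horizontal distance between cup_2 and outlet_0 below 0.012 m and height (world z) of cup_2 below 0.006 m and angle between cup_2's own z axis and vertical below 0.12 rad)) and ((horizontal distance between cup_0 and outlet_1 below 0.012 m and height (world z) of cup_0 below 0.006 m and angle between cup_0's own z axis and vertical below 0.12 rad) or (horizontal distance between cup_1 and outlet_1 below 0.012 m and height (world z) of cup_1 below 0.006 m and angle between cup_1's own z axis and vertical below 0.12 rad) or (horizontal distance between cup_2 and outlet_1 below 0.012 m and height (world z) of cup_2 below 0.006 m and angle between cup_2's own z axis and vertical below 0.12 rad)) and ((horizontal distance between cup_0 and outlet_2 below 0.012 m and height (world z) of cup_0 below 0.006 m and angle between cup_0's own z axis and vertical below 0.12 rad) or (horizontal distance between cup_1 and outlet_2 below 0.012 m and height (world z) of cup_1 below 0.006 m and angle between cup_1's own z axis and vertical below 0.12 rad) or (horizontal distance between cup_2 and outlet_2 below 0.012 m and height (world z) of cup_2 below 0.006 m and angle between cup_2's own z axis and vertical below 0.12 rad)))).
It fails at once if the scoop, the star knob or the grinding disc is shifted by more than 30 mm (distance of any of scoop, star_knob, burr_disc from where it was at the start of the episode above 0.03 m).
It also fails if it takes over 72 s, if anything falls off the work surface, if the arm or the gripper's body presses on something with over 40 N, if the wrist force passes 120 N, or if a joint passes its speed limit or range.

## Working session

There is one attempt and no reset: what is moved stays moved. The work goes in short steps, Python scripts to look and compute and a tool call to move; the robot and the scene stay as the last step left them, time stands still between calls to the robot, and variables do not carry over. Pictures are saved under pics/ and viewed, at most 10 in all, crops included, and the job is handed in when it is done.

Besides the shell and the picture viewer there is one more tool, called by a JSON object that holds its "method" and its "body", one argument or row to a line. carry_out: Moves the arm, as the interface text tells. Its arguments: {"type":"object","properties":{"deltas":{"type":"array"},"jaw":{"type":"number"},"newtons":{"type":"number"}},"required":["deltas"]}

```bash
mkdir -p pics; cat > h.py <<'E'
import numpy as np, cv2
from cell import sense, optics, workorder
def shot(cam,fn):
    c=optics.camera(cam); np.savez('pics/'+fn+'.npz',**{k:np.array(v) for k,v in c.items()})
    cv2.imwrite('pics/'+fn+'.png',c['pixels'][:,:,::-1]); return c
def load(fn): return np.load('pics/'+fn+'.npz',allow_pickle=True)
def ray(c,u,v):
    M=np.array(c['world_from_camera']); d=np.array([(u-c['cx'])/c['fx'],-(v-c['cy'])/c['fy'],-1.])
    return M[:3,3],M[:3,:3]@d
def onz(c,u,v,z):
    o,d=ray(c,u,v); return o+d*(z-o[2])/d[2]
def proj(c,P):
    M=np.array(c['world_from_camera']); p=M[:3,:3].T@(np.array(P)-M[:3,3])
    return c['cx']+c['fx']*p[0]/-p[2], c['cy']-c['fy']*p[1]/-p[2]
E
python3 - <<'E'
from h import *
for n in('scene','side'):
    c=shot(n,n+'0'); print({k:(np.round(v,3).tolist()) for k,v in c.items() if k!='pixels'})
a=[cv2.resize(load(n+'0')['pixels'],(800,600),interpolation=cv2.INTER_CUBIC)[:,:,::-1] for n in('scene','side')]
cv2.imwrite('pics/scene0L.png',a[0]);cv2.imwrite('pics/side0L.png',a[1])
print(sense())
E
```

```text
{'fx': 382.782, 'fy': 382.782, 'cx': 260.938, 'cy': 195.885, 'world_from_camera': [[0.862, 0.241, -0.446, 0.106], [-0.507, 0.44, -0.741, -0.44], [0.018, 0.865, 0.502, 0.608], [0.0, 0.0, 0.0, 1.0]]}
{'fx': 417.596, 'fy': 417.596, 'cx': 252.69, 'cy': 190.35, 'world_from_camera': [[0.971, 0.097, -0.22, 0.3], [-0.24, 0.354, -0.904, -0.806], [-0.009, 0.93, 0.367, 0.589], [0.0, 0.0, 0.0, 1.0]]}
{'t': 0.1, 'joint_pos': array([ 1.07999958e+00,  1.50918988e-01,  1.43792477e+00,  1.50150825e-06,
        1.55378363e+00, -1.33995078e-01]), 'joint_vel': array([-4.85872108e-04, -1.16993608e-03, -2.52270220e-03, -1.03921412e-05,
       -2.12532866e-04,  7.96313774e-05]), 'effort': array([ 2.31376298e-04, -7.14364600e+01, -5.71798074e+01, -3.25601741e-04,
        6.98329968e-03, -1.14013440e-04]), 'tool_pos': array([0.20075346, 0.5385976 , 0.23076652]), 'eef_rot': array([-5.57437806e-01, -3.09141684e+00,  1.54581655e-03]), 'contact_force': array([ 0.12140473,  0.68027403, -0.28070279]), 'ft_torque': array([-0.0629192 , -0.04955489,  0.02737361]), 'finger_force': 0.0, 'grip_width': 0.08530654183711299}
```

View pics/scene0L.png

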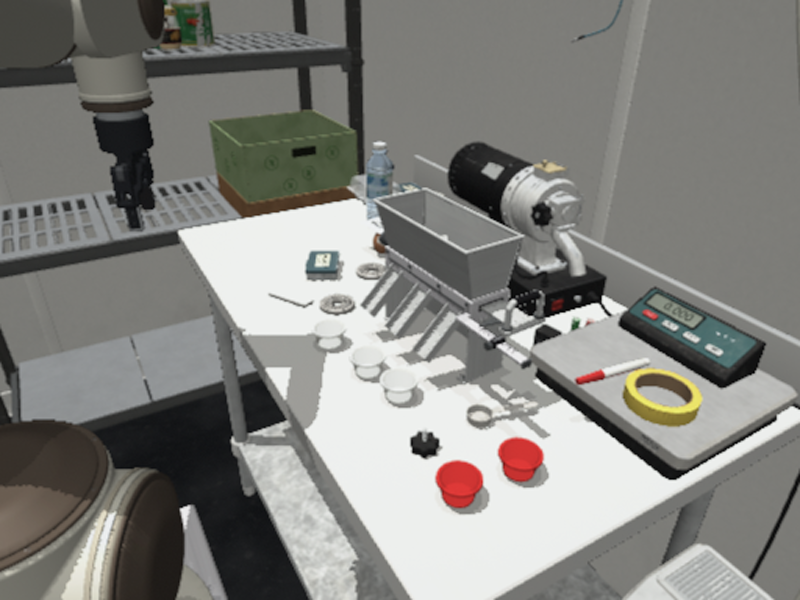

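View pics/side0L.png

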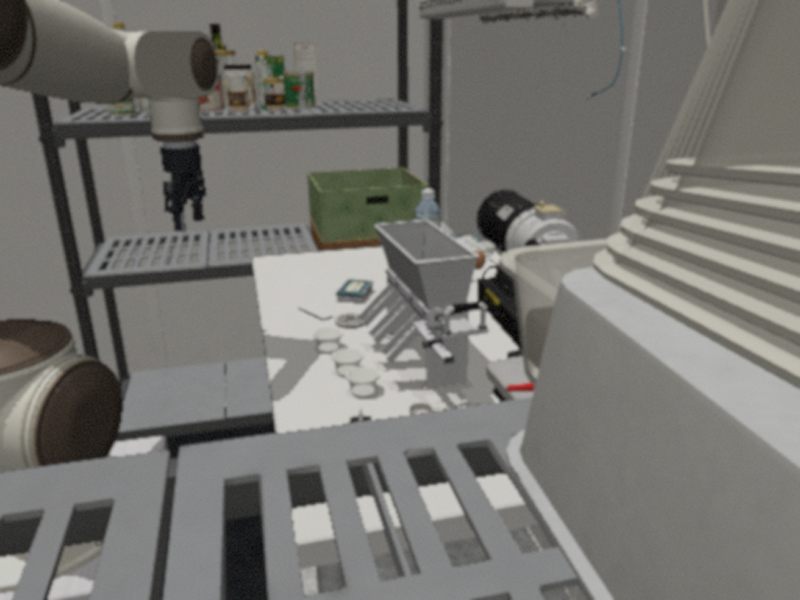

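The scene shot shows three clear cups at (330,333), (368,362) and (399,386) in the 800-px picture. The chute lips are near (372,303), (397,328) and (425,355), and the handle and clip are near (510,325). In the side shot the cups are at (328,338), (348,360) and (363,380).

```bash
python3 - <<'E'
from h import *
c=load('scene0')
for n,u,v,z in [('cupA',330,328,.034),('cupB',368,356,.034),('cupC',399,380,.034),('lip0',370,305,.055),('lip1',396,330,.055),('lip2',424,355,.055),('grip',522,300,.185),('disc',337,303,.011),('knob',425,443,.01),('hop',520,236,.248),('hop',375,196,.248),('hop',477,294,.248)]:
    print(n,onz(c,u*.64,v*.64,z).round(3))
im=c['pixels'][110:290,190:370][:,:,::-1]
cv2.imwrite('pics/crop1.png',cv2.resize(im,None,fx=3.3,fy=3.3,interpolation=cv2.INTER_CUBIC))
w=shot('wrist','w0'); print(np.round(w['world_from_camera'],3),w['fx'])
from scipy.spatial.transform import Rotation as R
print(R.from_rotvec(sense()['eef_rot']).as_matrix().round(3))
E
```

```text
cupA [0.455 0.407 0.034]
cupB [0.474 0.296 0.034]
cupC [0.487 0.214 0.034]
lip0 [0.539 0.413 0.055]
lip1 [0.538 0.315 0.055]
lip2 [0.541 0.228 0.055]
grip [0.636 0.12  0.185]
disc [0.519 0.52  0.011]
knob [0.462 0.095 0.01 ]
hop [0.683 0.192 0.248]
hop [0.571 0.45  0.248]
hop [0.517 0.076 0.248]
[[ 0.351 -0.903 -0.247  0.137]
 [ 0.937  0.338  0.093  0.563]
 [-0.001 -0.264  0.964  0.373]
 [ 0.     0.     0.     1.   ]] 272.2353776115728
[[-0.937  0.349 -0.   ]
 [ 0.349  0.937 -0.001]
 [ 0.    -0.001 -1.   ]]
```

View pics/crop1.png

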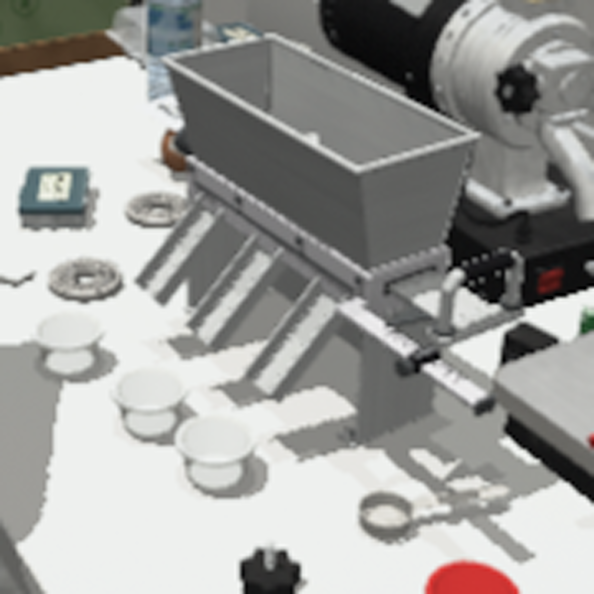

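The crop shows the chute lips at about (150,290), (205,340) and (265,385), the clip at (418,360), and the bail at (480,265). Next I'll move to a viewpoint above the cups, with the wrist camera on the robot side.

```bash
cat >> h.py <<'E'
from scipy.spatial.transform import Rotation as R
def pose(p,yaw=0,tilt=0):
    # yaw deg: dispenser-like yaw; tilt deg: body leans back toward own -x (tips forward)
    a=np.radians(tilt); z=np.array([np.sin(a),0,-np.cos(a)]); x=np.array([-np.cos(a),0,-np.sin(a)])
    M=np.c_[x,np.cross(z,x),z]; return np.array(p),R.from_euler('z',yaw,degrees=True)*R.from_matrix(M)
def delta(P0,P1):
    d=P0[1].inv().apply(P1[0]-P0[0])*1000; r=(P0[1].inv()*P1[1]).as_rotvec(degrees=True)
    return dict(zip(['x','y','z','rx','ry','rz'],np.r_[d,r].round(1)))
def cur():
    s=sense(); return s['tool_pos'],R.from_rotvec(s['eef_rot'])
E
python3 - <<'E'
from h import *
print(delta(cur(),pose([.38,.29,.33])))
E
```

```text
{'x': np.float64(-254.8), 'y': np.float64(-170.5), 'z': np.float64(-99.0), 'rx': np.float64(-0.0), 'ry': np.float64(-0.0), 'rz': np.float64(-20.4)}
```

{"method": "carry_out", "body": {
  "deltas": [
    {"x": -40,"y": -25,"z": -20,"rz": -4},
    {"x": -80,"y": -50,"z": -40,"rz": -8},
    {"x": -120,"y": -80,"z": -60,"rz": -12},
    {"x": -160,"y": -105,"z": -80,"rz": -16},
    {"x": -200,"y": -135,"z": -99,"rz": -20.4},
    {"x": -240,"y": -160,"z": -99,"rz": -20.4},
    {"x": -255,"y": -170,"z": -99,"rz": -20.4},
    {"x": -255,"y": -170,"z": -99,"rz": -20.4},
    {"x": -255,"y": -170,"z": -99,"rz": -20.4},
    {"x": -255,"y": -170,"z": -99,"rz": -20.4}
  ],
  "jaw": 0.45
}}

```text
invalid input at $.deltas[0]: expected keys x, y, z, rx, ry, rz
```

```bash
python3 - <<'E'
from h import *
c=shot('wrist','w1'); print(np.round(c['world_from_camera'],3),sense()['tool_pos'],sense()['grip_width'])
cv2.imwrite('pics/w1L.png',cv2.resize(c['pixels'][:,:,::-1],(800,600),interpolation=cv2.INTER_CUBIC))
E
```

```text
[[ 0.351 -0.903 -0.247  0.137]
 [ 0.937  0.338  0.093  0.563]
 [-0.001 -0.264  0.964  0.373]
 [ 0.     0.     0.     1.   ]] [0.20076647 0.53863819 0.2309051 ] 0.08558619648346501
```

View pics/w1L.png

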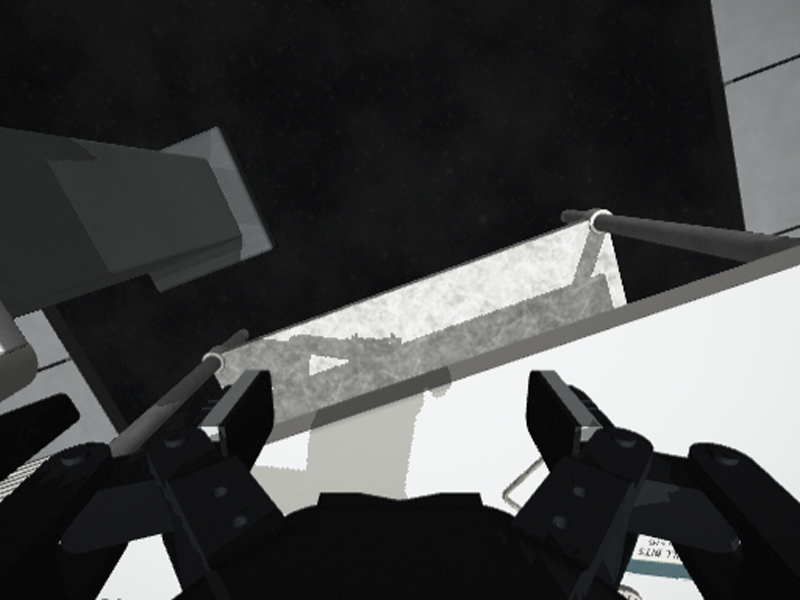

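The move was refused because every row needs all six keys, so the arm is still at its start pose and this picture shows only the table edge and fingers. The fingers hide the area ahead of the tool, so I'll view with the tool tilted forward.

```bash
python3 - <<'E'
from h import *
print(delta(cur(),pose([.33,.29,.28],0,25)),delta(cur(),pose([.33,.29,.28],0,0)))
E
```

```text
{'x': np.float64(-207.9), 'y': np.float64(-187.9), 'z': np.float64(-49.0), 'rx': np.float64(-4.5), 'ry': np.float64(-24.7), 'rz': np.float64(-20.1)} {'x': np.float64(-207.9), 'y': np.float64(-187.9), 'z': np.float64(-49.0), 'rx': np.float64(-0.0), 'ry': np.float64(-0.0), 'rz': np.float64(-20.4)}
```

{"method": "carry_out", "body": {
  "deltas": [
    {"x": -30,"y": -27,"z": -8,"rx": -0.6,"ry": -3.5,"rz": -2.9},
    {"x": -60,"y": -54,"z": -16,"rx": -1.3,"ry": -7,"rz": -5.8},
    {"x": -90,"y": -81,"z": -24,"rx": -1.9,"ry": -10.6,"rz": -8.6},
    {"x": -120,"y": -108,"z": -32,"rx": -2.6,"ry": -14.1,"rz": -11.5},
    {"x": -150,"y": -135,"z": -40,"rx": -3.2,"ry": -17.6,"rz": -14.4},
    {"x": -180,"y": -162,"z": -45,"rx": -3.9,"ry": -21.2,"rz": -17.2},
    {"x": -208,"y": -188,"z": -49,"rx": -4.5,"ry": -24.7,"rz": -20.1},
    {"x": -208,"y": -188,"z": -49,"rx": -4.5,"ry": -24.7,"rz": -20.1},
    {"x": -208,"y": -188,"z": -49,"rx": -4.5,"ry": -24.7,"rz": -20.1},
    {"x": -208,"y": -188,"z": -49,"rx": -4.5,"ry": -24.7,"rz": -20.1}
  ],
  "jaw": 0.45
}}

```text
t: 1.2
tool_pos: [0.3299, 0.2904, 0.2802]
eef_rot: [0.001, 2.706, 0.001]
contact_force: [-0.1, -0.7, -0.4]
grip_width: 0.0469
finger_force: 0.0
```

```bash
python3 - <<'E'
from h import *
c=shot('wrist','w2'); print(np.round(c['world_from_camera'],3),sense()['tool_pos'],sense()['grip_width'])
shot('scene','s2')
cv2.imwrite('pics/w2L.png',cv2.resize(c['pixels'][:,:,::-1],(800,600),interpolation=cv2.INTER_CUBIC))
E
```

```text
[[ 0.002 -0.763 -0.647  0.208]
 [ 1.     0.002 -0.     0.291]
 [ 0.002 -0.647  0.763  0.381]
 [ 0.     0.     0.     1.   ]] [0.32994035 0.2906104  0.28008484] 0.04675652172643299
```

View pics/w2L.png

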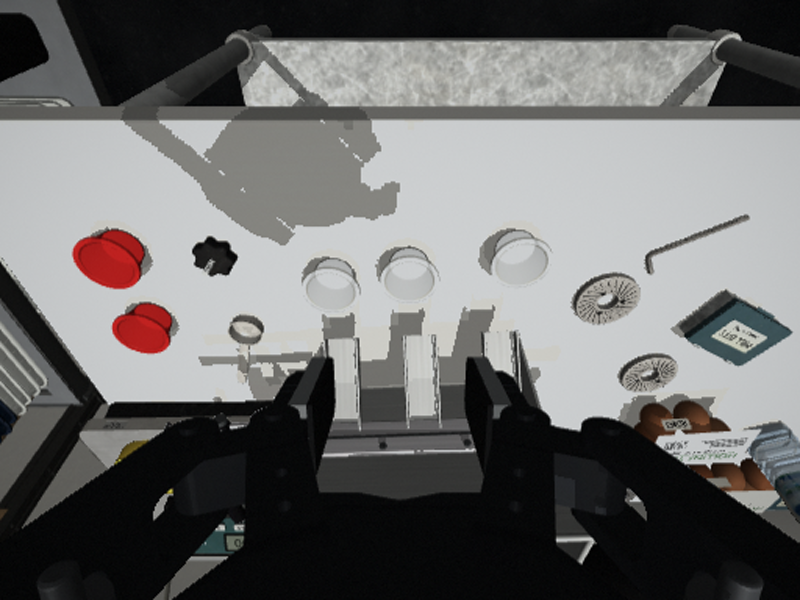

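The tilted wrist view shows the cups at (331,285), (410,275) and (521,260). The lips of the three chutes start at rows 333–337, columns 326–358, 405–437 and 481–518. The red look-alikes, knob, scoop and disc are clear of the cups. I'll fit positions from this and check them with an overlay.

```bash
cat > ov.py <<'E'
from h import *
def ovl(fn,cups,disp,box,s,out):
    c=load(fn); x0,y0,x1,y1=box
    im=cv2.resize(c['pixels'][y0:y1,x0:x1][:,:,::-1],None,fx=s,fy=s,interpolation=cv2.INTER_CUBIC)
    P=lambda p:tuple(np.int32(np.round(((np.array(proj(c,p))+.5-[x0,y0])*s))))
    t=np.linspace(0,2*np.pi,60)
    for q in cups:
        for r,z,col in((.031,.034,(0,0,255)),(.022,0,(0,160,0))):
            cv2.polylines(im,[np.array([P([q[0]+r*np.cos(a),q[1]+r*np.sin(a),z]) for a in t])],True,col,1)
    x,y,yaw=disp; ca,sa=np.cos(yaw),np.sin(yaw)
    W=lambda p:[x+ca*p[0]-sa*p[1],y+sa*p[0]+ca*p[1],p[2]]
    for k in(84,0,-84):
        for z,col in((50,(255,0,0)),(65,(255,0,255))):
            cv2.line(im,P(W([-.111,(k-18)/1e3,z/1e3])),P(W([-.111,(k+18)/1e3,z/1e3])),col,1)
    # grip bar and housing corners
    cv2.line(im,P(W([-.023,-.197,.185])),P(W([.023,-.197,.185])),(0,0,255),1)
    cv2.polylines(im,[np.array([P(W([a,b,0])) for a,b in((-.04,-.125),(-.04,.125),(.04,.125),(.04,-.125))])],True,(0,160,0),1)
    cv2.imwrite(out,im)
E
python3 - <<'E'
from ov import *
c=load('w2')
cups=[onz(c,u*.64-.5,v*.64-.5,.034)[:2] for u,v in((331,286),(410,275),(521,261))]
print(np.round(cups,4))
L=[onz(c,u*.64-.5,v*.64-.5,.065) for u,v in((326,338),(358,336),(405,336),(437,335),(481,333),(518,333))]
print(np.round(L,4))
m=np.mean(L,0); d=(m[0]+.111,m[1],0)
print(d)
ovl('w2',cups,d,(180,140,370,300),4.2,'pics/o1.png')
ovl('s2',cups,d,(190,110,370,290),3.3,'pics/o2.png')
E
```

```text
[[0.4767 0.2202]
 [0.4629 0.3014]
 [0.4461 0.4104]]
[[0.5211 0.214  0.065 ]
 [0.5183 0.2475 0.065 ]
 [0.5185 0.2963 0.065 ]
 [0.5171 0.3295 0.065 ]
 [0.5144 0.3747 0.065 ]
 [0.5145 0.413  0.065 ]]
(np.float64(0.6283318488163855), np.float64(0.31250090925850565), 0)
```

View pics/o1.png

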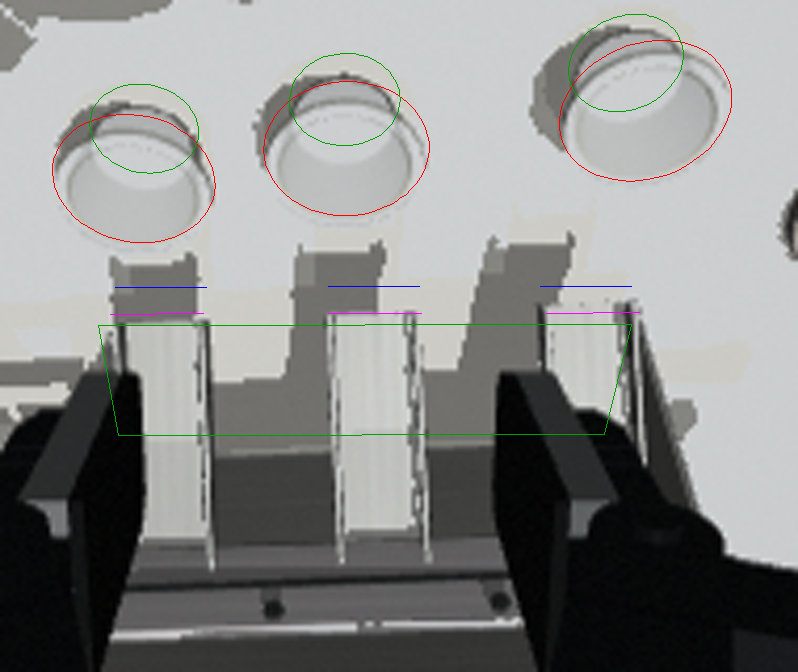

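View pics/o2.png

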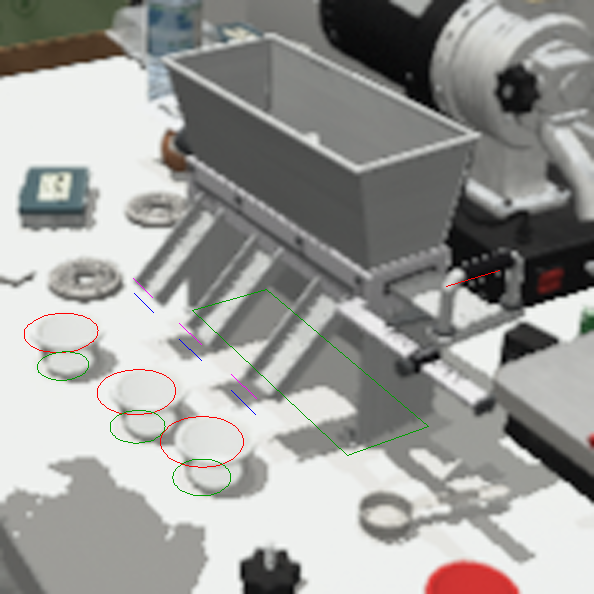

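In the overlays, the wrist-based positions land about 9 mm left of the real cups in the scene view, so the two cameras disagree. I'll settle it with the side camera and the known fingertip positions.

```bash
python3 - <<'E'
from h import *
c=load('side0')
print('side',[onz(c,u*.64-.5,v*.64-.5,.034).round(4)[:2].tolist() for u,v in((363,375),(348,355),(328,333))])
c=load('s2')
print('scene',[onz(c,190+x/3.3-.5,110+y/3.3-.5,.034).round(4)[:2].tolist() for x,y in((215,437),(151,387),(70,332))])
w=load('w2'); p,r=cur()
for dx in(-11,11):
  for dy in(-23.4,23.4):
    for dz in (-5,):
      print(dx,dy,(np.array(proj(w,p+r.apply(np.array([dx,dy,dz])/1e3)))/.64).round(0))
# all-camera lips, bottoms of side walls z=.05/.065
print('lip scene',[[onz(c,190+x/3.3-.5,110+y/3.3-.5,z).round(4)[:2].tolist() for z in(.05,.065)] for x,y in((142,287),(195,335),(255,382))])
E
```

```text
side [[0.4866, 0.2143], [0.4746, 0.3002], [0.4525, 0.4104]]
scene [[0.4876, 0.2191], [0.4757, 0.3007], [0.4529, 0.4065]]
-11 -23.4 [333. 413.]
-11 23.4 [463. 413.]
11 -23.4 [331. 356.]
11 23.4 [465. 356.]
lip scene [[[0.5284, 0.4201], [0.517, 0.397]], [[0.5311, 0.3291], [0.5197, 0.3084]], [[0.5391, 0.2469], [0.5274, 0.2285]]]
```

```bash
python3 - <<'E'
from h import *
w=load('w2'); c=load('s2')
for z in(.05,.055):
  print(z,'wrist',[onz(w,180+x/4.2-.5,140+y/4.2-.5,z).round(4)[:2].tolist() for x,y in((163,320),(372,313),(588,304))])
  print(z,'scene',[onz(c,190+x/3.3-.5,110+y/3.3-.5,z).round(4)[:2].tolist() for x,y in((262,387),(203,341),(153,295))])
print('grip',[onz(c,190+x/3.3-.5,110+y/3.3-.5,.185).round(4)[:2].tolist() for x,y in((460,270),(512,252))])
print('foot wrist', [onz(w,180+x/4.2-.5,140+y/4.2-.5,0).round(4)[:2].tolist() for x,y in((145,105),(345,75),(628,30))])
E
```

```text
0.05 wrist [[0.5357, 0.2277], [0.532, 0.3125], [0.5273, 0.399]]
0.05 scene [[0.5403, 0.2385], [0.5325, 0.318], [0.5305, 0.4033]]
0.055 wrist [[0.5308, 0.2287], [0.5271, 0.3121], [0.5225, 0.3974]]
0.055 scene [[0.5364, 0.2324], [0.5286, 0.3112], [0.5267, 0.3957]]
grip [[0.6274, 0.1281], [0.6764, 0.1307]]
foot wrist [[0.4647, 0.2218], [0.4509, 0.3015], [0.4311, 0.4088]]
```

The scene and side cameras now agree with the wrist camera's view of the cup feet. The cups are at C (.487,.220), B (.4745,.301) and A (.453,.408), and the dispenser yaw is about 3°. I'll push with a two-finger cradle and the tool tilted 30°.

```bash
cat >> h.py <<'E'
OUT={'A':np.array([.530,.3976]),'B':np.array([.5345,.3137]),'C':np.array([.539,.2298])}
CUP={'A':np.array([.453,.408]),'B':np.array([.4745,.301]),'C':np.array([.487,.220])}
def push(n,off=.030,gap=.025,z=.009):
    d=OUT[n]-CUP[n]; L=np.linalg.norm(d); d/=L; yaw=np.degrees(np.arctan2(d[1],d[0]))
    s=CUP[n]-d*(off+gap); e=OUT[n]-d*off
    return pose([*s,z],yaw,30),pose([*e,z],yaw,30),yaw
E
python3 - <<'E'
from h import *
for n in 'ABC':
    s,e,y=push(n); print(n,s[0],e[0],round(y,1),delta(s,e))
s,e,y=push('A'); print(delta(cur(),s)); print(delta(cur(),(s[0]+[0,0,.06],s[1])))
E
```

```text
A [0.39849491 0.41536173 0.009     ] [0.50026995 0.40161549 0.009     ] -7.7 {'x': np.float64(-88.9), 'y': np.float64(0.0), 'z': np.float64(51.3), 'rx': np.float64(0.0), 'ry': np.float64(0.0), 'rz': np.float64(0.0)}
B [0.42069216 0.28961067 0.009     ] [0.50515027 0.30748764 0.009     ] 12.0 {'x': np.float64(-74.8), 'y': np.float64(0.0), 'z': np.float64(43.2), 'rx': np.float64(0.0), 'ry': np.float64(0.0), 'rz': np.float64(0.0)}
C [0.43295147 0.20981393 0.009     ] [0.50951898 0.22424396 0.009     ] 10.7 {'x': np.float64(-67.5), 'y': np.float64(-0.0), 'z': np.float64(39.0), 'rx': np.float64(0.0), 'ry': np.float64(0.0), 'rz': np.float64(0.0)}
{'x': np.float64(51.9), 'y': np.float64(124.5), 'z': np.float64(274.8), 'rx': np.float64(3.6), 'ry': np.float64(-5.1), 'rz': np.float64(6.8)}
{'x': np.float64(26.7), 'y': np.float64(124.5), 'z': np.float64(220.3), 'rx': np.float64(3.6), 'ry': np.float64(-5.1), 'rz': np.float64(6.8)}
```

{"method": "carry_out", "body": {
  "deltas": [
    {"x": 4,"y": 20,"z": 37,"rx": 0.6,"ry": -0.8,"rz": 1.1},
    {"x": 9,"y": 41,"z": 73,"rx": 1.2,"ry": -1.7,"rz": 2.2},
    {"x": 13,"y": 62,"z": 110,"rx": 1.8,"ry": -2.5,"rz": 3.4},
    {"x": 18,"y": 83,"z": 147,"rx": 2.4,"ry": -3.4,"rz": 4.5},
    {"x": 22,"y": 104,"z": 184,"rx": 3,"ry": -4.2,"rz": 5.6},
    {"x": 26.7,"y": 124.5,"z": 220,"rx": 3.6,"ry": -5.1,"rz": 6.8},
    {"x": 35,"y": 124.5,"z": 238,"rx": 3.6,"ry": -5.1,"rz": 6.8},
    {"x": 43,"y": 124.5,"z": 256,"rx": 3.6,"ry": -5.1,"rz": 6.8},
    {"x": 51.9,"y": 124.5,"z": 275,"rx": 3.6,"ry": -5.1,"rz": 6.8},
    {"x": 51.9,"y": 124.5,"z": 275,"rx": 3.6,"ry": -5.1,"rz": 6.8},
    {"x": 51.9,"y": 124.5,"z": 275,"rx": 3.6,"ry": -5.1,"rz": 6.8}
  ],
  "jaw": 0.72
}}

```text
t: 2.4
tool_pos: [0.3989, 0.4151, 0.0091]
eef_rot: [0.175, 2.612, -0.048]
contact_force: [0.2, -0.3, 0.6]
grip_width: 0.0239
finger_force: 0.0
```

```bash
python3 - <<'E'
from h import *
s,e,y=push('A'); print(sense()['grip_width'],delta(cur(),s),delta(cur(),e))
shot('scene','s3')
E
```

```text
0.02390722467124176 {'x': np.float64(0.4), 'y': np.float64(0.2), 'z': np.float64(-0.2), 'rx': np.float64(-0.0), 'ry': np.float64(0.0), 'rz': np.float64(0.1)} {'x': np.float64(-88.5), 'y': np.float64(0.2), 'z': np.float64(51.3), 'rx': np.float64(-0.0), 'ry': np.float64(0.0), 'rz': np.float64(0.1)}
```

{"method": "carry_out", "body": {
  "deltas": [
    {"x": -9,"y": 0,"z": 5.2,"rx": 0,"ry": 0,"rz": 0},
    {"x": -15,"y": 0,"z": 8.7,"rx": 0,"ry": 0,"rz": 0},
    {"x": -20,"y": 0,"z": 11.5,"rx": 0,"ry": 0,"rz": 0},
    {"x": -25,"y": 0,"z": 14.4,"rx": 0,"ry": 0,"rz": 0},
    {"x": -30,"y": 0,"z": 17.3,"rx": 0,"ry": 0,"rz": 0},
    {"x": -35,"y": 0,"z": 20.2,"rx": 0,"ry": 0,"rz": 0},
    {"x": -40,"y": 0,"z": 23.1,"rx": 0,"ry": 0,"rz": 0},
    {"x": -45,"y": 0,"z": 26,"rx": 0,"ry": 0,"rz": 0},
    {"x": -50,"y": 0,"z": 28.9,"rx": 0,"ry": 0,"rz": 0},
    {"x": -55,"y": 0,"z": 31.8,"rx": 0,"ry": 0,"rz": 0},
    {"x": -60,"y": 0,"z": 34.6,"rx": 0,"ry": 0,"rz": 0},
    {"x": -65,"y": 0,"z": 37.5,"rx": 0,"ry": 0,"rz": 0},
    {"x": -70,"y": 0,"z": 40.4,"rx": 0,"ry": 0,"rz": 0},
    {"x": -75,"y": 0,"z": 43.3,"rx": 0,"ry": 0,"rz": 0},
    {"x": -79,"y": 0,"z": 45.6,"rx": 0,"ry": 0,"rz": 0},
    {"x": -82,"y": 0,"z": 47.3,"rx": 0,"ry": 0,"rz": 0},
    {"x": -83,"y": 0,"z": 48,"rx": 0,"ry": 0,"rz": 0},
    {"x": -83,"y": 0,"z": 48,"rx": 0,"ry": 0,"rz": 0},
    {"x": -83,"y": 0,"z": 48,"rx": 0,"ry": 0,"rz": 0}
  ]
}}

```text
t: 4.35
tool_pos: [0.494, 0.4018, 0.0092]
eef_rot: [0.176, 2.612, -0.047]
contact_force: [-0.7, 0.1, 0.4]
grip_width: 0.0236
finger_force: 0.0
```

```bash
python3 - <<'E'
from ov import *
shot('scene','s4');shot('wrist','w4')
p,r=cur(); print(p)
t=p[:2]+.030*np.array([np.cos(np.radians(-7.7)),np.sin(np.radians(-7.7))])
d=(.6423,.3193,np.radians(3))
ovl('s4',[t,CUP['B'],CUP['C']],d,(190,150,310,250),5,'pics/a.png')
ovl('w4',[t],d,(150,0,450,250),2,'pics/b.png')
a=cv2.imread('pics/a.png');b=cv2.imread('pics/b.png'); print(a.shape,b.shape)
b=cv2.resize(b,(200*b.shape[1]//b.shape[0]*1,200)) if 0 else b
cv2.imwrite('pics/a1.png',a)
E
```

```text
[0.49398892 0.40185139 0.00922122]
(500, 600, 3) (500, 600, 3)
```

View pics/a1.png

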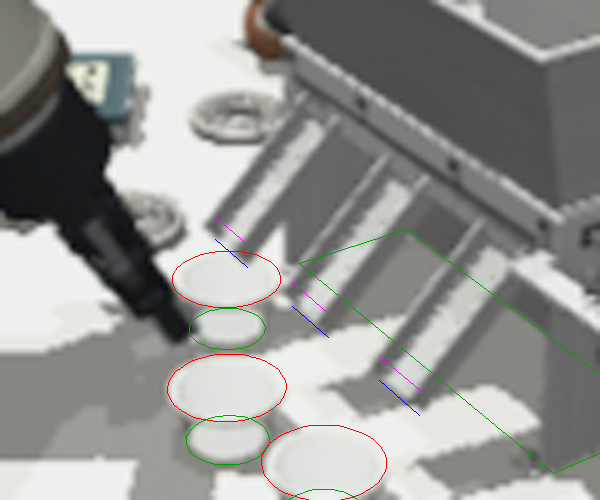

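The overlay shows cup A standing at (228,300) in the crop, exactly where the 30 mm cradle offset predicts, and cups B and C match too. The lips lie within a few mm of the model, so I'll finish A and go on to B.

```bash
sed -i "s/^OUT=.*/OUT={'A':np.array([.529,.3988]),'B':np.array([.5335,.315]),'C':np.array([.538,.231])}/" h.py
python3 - <<'E'
from h import *
s,e,y=push('B'); c=cur()
print(delta(c,(s[0]+[0,0,.06],s[1])),delta(c,s),'push',delta(s,e),y)
E
```

```text
{'x': np.float64(19.5), 'y': np.float64(-122.3), 'z': np.float64(-80.4), 'rx': np.float64(-10.5), 'ry': np.float64(0.1), 'rz': np.float64(-18.2)} {'x': np.float64(49.6), 'y': np.float64(-122.3), 'z': np.float64(-28.4), 'rx': np.float64(-10.5), 'ry': np.float64(0.1), 'rz': np.float64(-18.2)} push {'x': np.float64(-74.2), 'y': np.float64(0.0), 'z': np.float64(42.8), 'rx': np.float64(0.0), 'ry': np.float64(0.0), 'rz': np.float64(0.0)} 13.34872711328739
```

{"method": "carry_out", "body": {
  "deltas": [
    {"x": -2.5,"y": 0,"z": 1.5,"rx": 0,"ry": 0,"rz": 0},
    {"x": -4.3,"y": 0,"z": 2.5,"rx": 0,"ry": 0,"rz": 0},
    {"x": -4.3,"y": 0,"z": 2.5,"rx": 0,"ry": 0,"rz": 0},
    {"x": -4.3,"y": 0,"z": 2.5,"rx": 0,"ry": 0,"rz": 0},
    {"x": 5,"y": 0,"z": -3,"rx": 0,"ry": 0,"rz": 0},
    {"x": 22,"y": 0,"z": -12.7,"rx": 0,"ry": 0,"rz": 0},
    {"x": 40,"y": 0,"z": -23,"rx": 0,"ry": 0,"rz": 0},
    {"x": 25,"y": 0,"z": -49,"rx": 0,"ry": 0,"rz": 0},
    {"x": 10,"y": 0,"z": -75,"rx": 0,"ry": 0,"rz": 0},
    {"x": 13,"y": -40,"z": -77,"rx": -3.5,"ry": 0,"rz": -6},
    {"x": 16,"y": -81,"z": -79,"rx": -7,"ry": 0,"rz": -12},
    {"x": 19.5,"y": -122.3,"z": -80.4,"rx": -10.5,"ry": 0.1,"rz": -18.2},
    {"x": 29.5,"y": -122.3,"z": -63,"rx": -10.5,"ry": 0.1,"rz": -18.2},
    {"x": 39.5,"y": -122.3,"z": -46,"rx": -10.5,"ry": 0.1,"rz": -18.2},
    {"x": 49.6,"y": -122.3,"z": -28.4,"rx": -10.5,"ry": 0.1,"rz": -18.2},
    {"x": 49.6,"y": -122.3,"z": -28.4,"rx": -10.5,"ry": 0.1,"rz": -18.2},
    {"x": 49.6,"y": -122.3,"z": -28.4,"rx": -10.5,"ry": 0.1,"rz": -18.2}
  ]
}}

```text
t: 6.15
tool_pos: [0.4207, 0.2884, 0.0092]
eef_rot: [-0.305, 2.604, 0.081]
contact_force: [0.1, 0.3, 0.7]
grip_width: 0.024
finger_force: 0.0
```

{"method": "carry_out", "body": {
  "deltas": [
    {"x": -8,"y": 0,"z": 4.6,"rx": 0,"ry": 0,"rz": 0},
    {"x": -14,"y": 0,"z": 8.1,"rx": 0,"ry": 0,"rz": 0},
    {"x": -19,"y": 0,"z": 11,"rx": 0,"ry": 0,"rz": 0},
    {"x": -24,"y": 0,"z": 13.9,"rx": 0,"ry": 0,"rz": 0},
    {"x": -29,"y": 0,"z": 16.7,"rx": 0,"ry": 0,"rz": 0},
    {"x": -34,"y": 0,"z": 19.6,"rx": 0,"ry": 0,"rz": 0},
    {"x": -39,"y": 0,"z": 22.5,"rx": 0,"ry": 0,"rz": 0},
    {"x": -44,"y": 0,"z": 25.4,"rx": 0,"ry": 0,"rz": 0},
    {"x": -49,"y": 0,"z": 28.3,"rx": 0,"ry": 0,"rz": 0},
    {"x": -54,"y": 0,"z": 31.2,"rx": 0,"ry": 0,"rz": 0},
    {"x": -59,"y": 0,"z": 34.1,"rx": 0,"ry": 0,"rz": 0},
    {"x": -64,"y": 0,"z": 36.9,"rx": 0,"ry": 0,"rz": 0},
    {"x": -69,"y": 0,"z": 39.8,"rx": 0,"ry": 0,"rz": 0},
    {"x": -72,"y": 0,"z": 41.6,"rx": 0,"ry": 0,"rz": 0},
    {"x": -74.2,"y": 0,"z": 42.8,"rx": 0,"ry": 0,"rz": 0},
    {"x": -74.2,"y": 0,"z": 42.8,"rx": 0,"ry": 0,"rz": 0},
    {"x": -74.2,"y": 0,"z": 42.8,"rx": 0,"ry": 0,"rz": 0}
  ]
}}

```text
t: 7.85
tool_pos: [0.5044, 0.3079, 0.0089]
eef_rot: [-0.304, 2.603, 0.081]
contact_force: [-0.0, -1.0, 0.7]
grip_width: 0.024
finger_force: 0.0
```

```bash
python3 - <<'E'
from h import *
shot('scene','s5');shot('wrist','w5')
s0,e0,y=push('B'); s,e,y=push('C'); c=cur(); print(delta(c,e0))
print(delta(c,(s[0]+[0,0,.06],s[1])),delta(c,s),'push',delta(s,e),y)
E
```

```text
{'x': np.float64(-0.0), 'y': np.float64(0.1), 'z': np.float64(-0.0), 'rx': np.float64(-0.0), 'ry': np.float64(-0.0), 'rz': np.float64(-0.0)}
{'x': np.float64(49.8), 'y': np.float64(-80.5), 'z': np.float64(-98.0), 'rx': np.float64(0.6), 'ry': np.float64(-0.0), 'rz': np.float64(1.0)} {'x': np.float64(79.8), 'y': np.float64(-80.5), 'z': np.float64(-46.0), 'rx': np.float64(0.6), 'ry': np.float64(-0.0), 'rz': np.float64(1.0)} push {'x': np.float64(-66.8), 'y': np.float64(0.0), 'z': np.float64(38.6), 'rx': np.float64(0.0), 'ry': np.float64(0.0), 'rz': np.float64(0.0)} 12.171458208587472
```

{"method": "carry_out", "body": {
  "deltas": [
    {"x": 10,"y": 0,"z": -6,"rx": 0,"ry": 0,"rz": 0},
    {"x": 27,"y": 0,"z": -15.6,"rx": 0,"ry": 0,"rz": 0},
    {"x": 44,"y": 0,"z": -25,"rx": 0,"ry": 0,"rz": 0},
    {"x": 60,"y": 0,"z": -35,"rx": 0,"ry": 0,"rz": 0},
    {"x": 45,"y": 0,"z": -61,"rx": 0,"ry": 0,"rz": 0},
    {"x": 35,"y": 0,"z": -87,"rx": 0,"ry": 0,"rz": 0},
    {"x": 42,"y": -40,"z": -93,"rx": 0.3,"ry": 0,"rz": 0.5},
    {"x": 49.8,"y": -80.5,"z": -98,"rx": 0.6,"ry": 0,"rz": 1},
    {"x": 59.8,"y": -80.5,"z": -81,"rx": 0.6,"ry": 0,"rz": 1},
    {"x": 69.8,"y": -80.5,"z": -63,"rx": 0.6,"ry": 0,"rz": 1},
    {"x": 79.8,"y": -80.5,"z": -46,"rx": 0.6,"ry": 0,"rz": 1},
    {"x": 79.8,"y": -80.5,"z": -46,"rx": 0.6,"ry": 0,"rz": 1},
    {"x": 79.8,"y": -80.5,"z": -46,"rx": 0.6,"ry": 0,"rz": 1}
  ]
}}

```text
t: 9.25
tool_pos: [0.4329, 0.2084, 0.0091]
eef_rot: [-0.278, 2.606, 0.073]
contact_force: [0.8, -0.0, 0.5]
grip_width: 0.0238
finger_force: 0.0
```

{"method": "carry_out", "body": {
  "deltas": [
    {"x": -8,"y": 0,"z": 4.6,"rx": 0,"ry": 0,"rz": 0},
    {"x": -14,"y": 0,"z": 8.1,"rx": 0,"ry": 0,"rz": 0},
    {"x": -19,"y": 0,"z": 11,"rx": 0,"ry": 0,"rz": 0},
    {"x": -24,"y": 0,"z": 13.9,"rx": 0,"ry": 0,"rz": 0},
    {"x": -29,"y": 0,"z": 16.7,"rx": 0,"ry": 0,"rz": 0},
    {"x": -34,"y": 0,"z": 19.6,"rx": 0,"ry": 0,"rz": 0},
    {"x": -39,"y": 0,"z": 22.5,"rx": 0,"ry": 0,"rz": 0},
    {"x": -44,"y": 0,"z": 25.4,"rx": 0,"ry": 0,"rz": 0},
    {"x": -49,"y": 0,"z": 28.3,"rx": 0,"ry": 0,"rz": 0},
    {"x": -54,"y": 0,"z": 31.2,"rx": 0,"ry": 0,"rz": 0},
    {"x": -59,"y": 0,"z": 34.1,"rx": 0,"ry": 0,"rz": 0},
    {"x": -64,"y": 0,"z": 36.9,"rx": 0,"ry": 0,"rz": 0},
    {"x": -66.8,"y": 0,"z": 38.6,"rx": 0,"ry": 0,"rz": 0},
    {"x": -66.8,"y": 0,"z": 38.6,"rx": 0,"ry": 0,"rz": 0},
    {"x": -66.8,"y": 0,"z": 38.6,"rx": 0,"ry": 0,"rz": 0}
  ]
}}

```text
t: 10.75
tool_pos: [0.5087, 0.2246, 0.0088]
eef_rot: [-0.278, 2.606, 0.073]
contact_force: [-0.2, 0.1, 0.1]
grip_width: 0.0238
finger_force: 0.0
```

{"method": "carry_out", "body": {
  "deltas": [
    {"x": 10,"y": 0,"z": -6,"rx": 0,"ry": 0,"rz": 0},
    {"x": 35,"y": 0,"z": -20,"rx": 0,"ry": 0,"rz": 0},
    {"x": 70,"y": 0,"z": -40,"rx": 0,"ry": 0,"rz": 0},
    {"x": 60,"y": 0,"z": -80,"rx": 0,"ry": 0,"rz": 0},
    {"x": 50,"y": 0,"z": -120,"rx": 0,"ry": 0,"rz": 0},
    {"x": 40,"y": 0,"z": -160,"rx": 0,"ry": 0,"rz": 0},
    {"x": 30,"y": 0,"z": -200,"rx": 0,"ry": 0,"rz": 0},
    {"x": 30,"y": 0,"z": -200,"rx": 0,"ry": 0,"rz": 0}
  ]
}}

```text
t: 11.55
tool_pos: [0.3858, 0.1987, 0.1727]
eef_rot: [-0.277, 2.597, 0.076]
contact_force: [0.8, -0.0, -1.0]
grip_width: 0.0242
finger_force: 0.0
```

```bash
python3 - <<'E'
from h import *
print(delta(cur(),pose([.50,.15,.30],3,25)))
E
```

```text
{'x': np.float64(-151.9), 'y': np.float64(-71.6), 'z': np.float64(-58.4), 'rx': np.float64(4.3), 'ry': np.float64(5.4), 'rz': np.float64(8.1)}
```

{"method": "carry_out", "body": {
  "deltas": [
    {"x": -30,"y": -14,"z": -35,"rx": 1,"ry": 1,"rz": 1.6},
    {"x": -60,"y": -28,"z": -50,"rx": 2,"ry": 2,"rz": 3.2},
    {"x": -90,"y": -42,"z": -58,"rx": 3,"ry": 3,"rz": 4.8},
    {"x": -120,"y": -57,"z": -58,"rx": 4,"ry": 4,"rz": 6.4},
    {"x": -152,"y": -72,"z": -58,"rx": 4.3,"ry": 5.4,"rz": 8.1},
    {"x": -152,"y": -72,"z": -58,"rx": 4.3,"ry": 5.4,"rz": 8.1},
    {"x": -152,"y": -72,"z": -58,"rx": 4.3,"ry": 5.4,"rz": 8.1},
    {"x": -152,"y": -72,"z": -58,"rx": 4.3,"ry": 5.4,"rz": 8.1}
  ],
  "jaw": 0.3
}}

```text
t: 12.35
tool_pos: [0.5001, 0.1497, 0.2925]
eef_rot: [-0.072, 2.713, 0.012]
contact_force: [-0.2, 0.5, 0.2]
grip_width: 0.0597
finger_force: 0.0
```

```bash
python3 - <<'E'
from ov import *
shot('scene','s6');shot('wrist','w6');shot('side','d6'); c=load('w6'); d=(.6413,.3206,np.radians(3))
print(np.round(c['world_from_camera'],3))
def W(p):
    x,y,yaw=d; ca,sa=np.cos(yaw),np.sin(yaw); return [x+ca*p[0]-sa*p[1],y+sa*p[0]+ca*p[1],p[2]]
for n,p in (('out0',(-.108,.084,.052)),('out2',(-.108,-.084,.052)),('grip',(0,-.197,.185)),('ptr',(-.05,-.15,.14))):
    print(n,np.round(proj(c,W(p))),np.round(proj(load('s6'),W(p))))
E
```

```text
[[-0.051 -0.766 -0.641  0.379]
 [ 0.999 -0.041 -0.031  0.145]
 [-0.002 -0.641  0.767  0.394]
 [ 0.     0.     0.     1.   ]]
out0 [439. 124.] [236. 199.]
out2 [314. 124.] [270. 228.]
grip [228. 254.] [338. 190.]
ptr [266. 200.] [307. 203.]
```

```bash
python3 - <<'E'
from ov import *
d=(.6413,.3206,np.radians(3)); T=[OUT[k] for k in 'ABC']
def cr(fn,box,s):
    c=load(fn);x0,y0,x1,y1=box; return cv2.resize(c['pixels'][y0:y1,x0:x1][:,:,::-1],None,fx=s,fy=s,interpolation=cv2.INTER_CUBIC)
M=np.zeros((600,800,3),np.uint8)
def put(im,x,y): im=im[:600-y,:800-x]; M[y:y+im.shape[0],x:x+im.shape[1]]=im
put(cr('s6',(285,170,365,240),5),0,0)
put(cr('w6',(195,140,328,257),3),401,0)
ovl('s6',T,d,(215,187,300,247),4,'pics/t1.png'); put(cv2.imread('pics/t1.png'),0,355)
ovl('w6',T,d,(285,70,450,160),2.7,'pics/t2.png'); put(cv2.imread('pics/t2.png'),345,355)
cv2.imwrite('pics/m1.png',M)
E
```

```text
(no output)
```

View pics/m1.png

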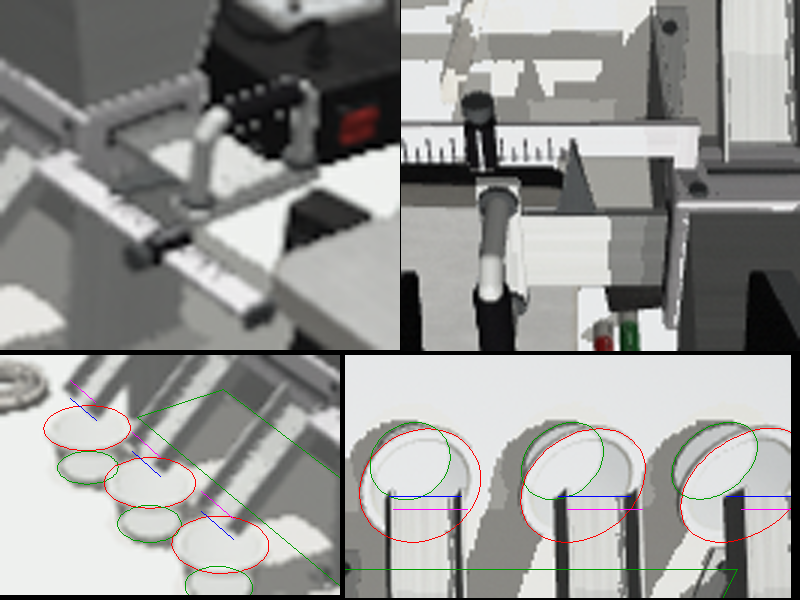

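The montage shows all cup rims and feet matching the targets, and the middle and right lips lie on the blue model lines. In the gate view the pointer tip is at (575,140), the clip line at (483,145), the bar's near end at (490,290) and its front post at (497,195). Now I'll work out the pull distance and the grasp.

```bash
cat >> h.py <<'E'
D=(.6413,.3206,np.radians(3))
def own(p):
    x,y,a=D; q=np.array(p)[:2]-[x,y]; return np.array([np.cos(a)*q[0]+np.sin(a)*q[1],-np.sin(a)*q[0]+np.cos(a)*q[1]])
def Wd(p):
    x,y,a=D; ca,sa=np.cos(a),np.sin(a); return np.array([x+ca*p[0]-sa*p[1],y+sa*p[0]+ca*p[1],p[2]])
E
python3 - <<'E'
from h import *
c=load('w6'); s=load('s6')
f=lambda x,y:(195+(x-401)/3-.5,140+y/3-.5)
for n,x,y,z in (('ptr',575,140,.14),('lineTop',481,126,.138),('lineBot',485,165,.138),('bar1',489,292,.185),('bar2',493,345,.185),('house',683,180,.143)):
    p=onz(c,*f(x,y),z); print(n,p.round(4),own(p).round(4))
g=lambda x,y:(285+x/5-.5,170+y/5-.5)
for n,x,y,z in (('bar a',222,115,.185),('bar b',292,90,.185),('clip',165,247,.138)):
    p=onz(s,*g(x,y),z); print('scene',n,p.round(4),own(p).round(4))
E
```

```text
ptr [0.5789 0.1507 0.14  ] [-0.0713 -0.1664]
lineTop [0.5754 0.1135 0.138 ] [-0.0767 -0.2034]
lineBot [0.5954 0.1145 0.138 ] [-0.0567 -0.2034]
bar1 [0.6194 0.1199 0.185 ] [-0.0323 -0.1993]
bar2 [0.652  0.1208 0.185 ] [ 2.000e-04 -2.001e-01]
house [0.5948 0.1954 0.143 ] [-0.0529 -0.1226]
scene bar a [0.624  0.1238 0.185 ] [-0.0276 -0.1956]
scene bar b [0.6675 0.1266 0.185 ] [ 0.016  -0.1951]
scene clip [0.5826 0.1051 0.138 ] [-0.0699 -0.2122]
```

```bash
python3 - <<'E'
from h import *
t=Wd([0,-.198,.165]); print(t); P=pose(t,3,0); U=pose(t+[0,0,.08],3,0); print(delta(cur(),U),delta(cur(),P))
E
```

```text
[0.65166252 0.12287135 0.165     ]
{'x': np.float64(-116.0), 'y': np.float64(-34.8), 'z': np.float64(106.2), 'rx': np.float64(-0.1), 'ry': np.float64(24.6), 'rz': np.float64(0.1)} {'x': np.float64(-82.7), 'y': np.float64(-34.6), 'z': np.float64(179.0), 'rx': np.float64(-0.1), 'ry': np.float64(24.6), 'rz': np.float64(0.1)}
```

{"method": "carry_out", "body": {
  "deltas": [
    {"x": -25,"y": -12,"z": 10,"rx": 0,"ry": 5,"rz": 0},
    {"x": -50,"y": -24,"z": 30,"rx": 0,"ry": 10,"rz": 0},
    {"x": -75,"y": -34.8,"z": 55,"rx": 0,"ry": 15,"rz": 0},
    {"x": -100,"y": -34.8,"z": 80,"rx": 0,"ry": 20,"rz": 0},
    {"x": -116,"y": -34.8,"z": 106,"rx": 0,"ry": 24.6,"rz": 0},
    {"x": -116,"y": -34.8,"z": 106,"rx": 0,"ry": 24.6,"rz": 0},
    {"x": -105,"y": -34.7,"z": 130,"rx": 0,"ry": 24.6,"rz": 0},
    {"x": -94,"y": -34.6,"z": 155,"rx": 0,"ry": 24.6,"rz": 0},
    {"x": -82.7,"y": -34.6,"z": 179,"rx": 0,"ry": 24.6,"rz": 0},
    {"x": -82.7,"y": -34.6,"z": 179,"rx": 0,"ry": 24.6,"rz": 0},
    {"x": -82.7,"y": -34.6,"z": 179,"rx": 0,"ry": 24.6,"rz": 0},
    {"x": -82.7,"y": -34.6,"z": 179,"rx": 0,"ry": 24.6,"rz": 0}
  ],
  "jaw": 0.35
}}

```text
t: 13.7
tool_pos: [0.6529, 0.1227, 0.1675]
eef_rot: [-0.082, 3.138, -0.004]
contact_force: [0.1, -0.1, 0.9]
grip_width: 0.0552
finger_force: 0.0
```

{"method": "carry_out", "body": {
  "deltas": [
    {"x": 0,"y": 0,"z": 0,"rx": 0,"ry": 0,"rz": 0},
    {"x": 0,"y": 0,"z": 0,"rx": 0,"ry": 0,"rz": 0},
    {"x": 0,"y": 0,"z": 0,"rx": 0,"ry": 0,"rz": 0},
    {"x": 0,"y": 0,"z": 0,"rx": 0,"ry": 0,"rz": 0},
    {"x": 0,"y": 0,"z": 0,"rx": 0,"ry": 0,"rz": 0},
    {"x": 0,"y": 0,"z": 0,"rx": 0,"ry": 0,"rz": 0},
    {"x": 0,"y": 0,"z": 0,"rx": 0,"ry": 0,"rz": 0},
    {"x": 0,"y": 0,"z": 0,"rx": 0,"ry": 0,"rz": 0}
  ],
  "jaw": 1.0,
  "newtons": 60
}}

```text
t: 14.5
tool_pos: [0.6527, 0.1221, 0.1659]
eef_rot: [-0.081, 3.14, -0.005]
contact_force: [-1.4, -2.6, 5.8]
grip_width: 0.0128
finger_force: 58.4
```

```bash
python3 - <<'E'
from h import *
s=sense(); print(s['grip_width'],s['finger_force'],s['contact_force'],own(s['tool_pos']),s['tool_pos'])
P=cur(); d=np.r_[Wd([0,-.03,0])-Wd([0,0,0])]; print(P[1].inv().apply(d)*1000)
shot('scene','s7');shot('wrist','w7');shot('side','d7')
E
```

```text
0.012788699476325525 58.35920870304108 [-1.3717082  -2.64753445  5.80835143] [ 0.00100671 -0.19883385] [0.65271149 0.12209133 0.16587633]
[-1.58936616e-02 -2.99998347e+01  9.83075364e-02]
```

{"method": "carry_out", "body": {
  "deltas": [
    {"x": 0,"y": -2,"z": 0,"rx": 0,"ry": 0,"rz": 0},
    {"x": 0,"y": -5,"z": 0,"rx": 0,"ry": 0,"rz": 0},
    {"x": 0,"y": -8,"z": 0,"rx": 0,"ry": 0,"rz": 0},
    {"x": 0,"y": -11,"z": 0,"rx": 0,"ry": 0,"rz": 0},
    {"x": 0,"y": -14,"z": 0,"rx": 0,"ry": 0,"rz": 0},
    {"x": 0,"y": -17,"z": 0,"rx": 0,"ry": 0,"rz": 0},
    {"x": 0,"y": -20,"z": 0,"rx": 0,"ry": 0,"rz": 0},
    {"x": 0,"y": -23,"z": 0,"rx": 0,"ry": 0,"rz": 0},
    {"x": 0,"y": -26,"z": 0,"rx": 0,"ry": 0,"rz": 0},
    {"x": 0,"y": -29,"z": 0,"rx": 0,"ry": 0,"rz": 0},
    {"x": 0,"y": -32,"z": 0,"rx": 0,"ry": 0,"rz": 0},
    {"x": 0,"y": -34,"z": 0,"rx": 0,"ry": 0,"rz": 0},
    {"x": 0,"y": -36,"z": 0,"rx": 0,"ry": 0,"rz": 0},
    {"x": 0,"y": -37,"z": 0,"rx": 0,"ry": 0,"rz": 0},
    {"x": 0,"y": -37,"z": 0,"rx": 0,"ry": 0,"rz": 0},
    {"x": 0,"y": -37,"z": 0,"rx": 0,"ry": 0,"rz": 0},
    {"x": 0,"y": -37,"z": 0,"rx": 0,"ry": 0,"rz": 0}
  ]
}}

```text
t: 16.35
tool_pos: [0.6548, 0.0869, 0.1659]
eef_rot: [-0.083, 3.139, -0.001]
contact_force: [2.7, 10.2, 3.7]
grip_width: 0.0129
finger_force: 58.4
```

```bash
python3 - <<'E'
from ov import *
s=sense(); print(s['grip_width'],s['finger_force'],s['contact_force'],own(s['tool_pos']))
for n,f in(('scene','s8'),('wrist','w8'),('side','d8')): shot(n,f)
for f in('s8','w8','d8'): print(f,np.round(proj(load(f),Wd([-.07,-.2035,.139]))))
def cr(fn,box,s):
    c=load(fn);x0,y0,x1,y1=box; return cv2.resize(c['pixels'][y0:y1,x0:x1][:,:,::-1],None,fx=s,fy=s,interpolation=cv2.INTER_CUBIC)
M=np.zeros((600,800,3),np.uint8)
def put(im,x,y): im=im[:600-y,:800-x]; M[y:y+im.shape[0],x:x+im.shape[1]]=im
put(cr('s8',(285,180,351,240),6),0,0)
u,v=np.int32(proj(load('w8'),Wd([-.07,-.2035,.139])))
y0=max(0,v-50); x0=max(0,u-65); print(x0,y0)
put(cr('w8',(x0,y0,x0+132,y0+120),3),401,0)
put(cr('s8',(215,187,300,247),4),0,362)
u,v=np.int32(proj(load('d8'),Wd([-.07,-.2035,.139]))); print(u-40,v-25)
put(cr('d8',(u-40,v-25,u+40,v+25),5),345,362)
cv2.imwrite('pics/m2.png',M)
E
```

```text
0.012925243965817252 58.44273090362549 [ 2.7226771  10.19390166  3.65237481] [ 0.00127787 -0.23409481]
s8 [315. 217.]
w8 [305. 114.]
d8 [275. 216.]
240 63
235 191
```

View pics/m2.png

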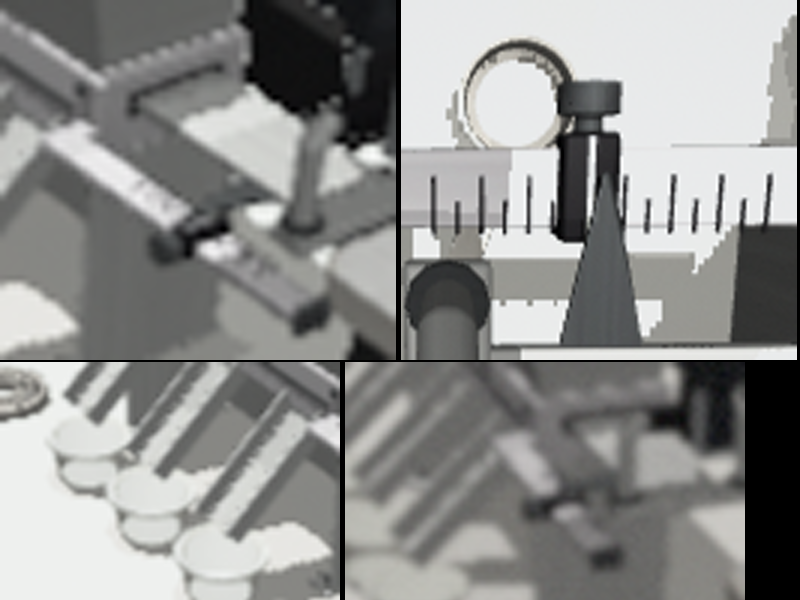

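In the wrist view the pointer tip is at (606,177) and the clip line at x≈593. At about 5 px/mm that is roughly 2.4 mm short. The cups stand under their lips, so I'll pull a little further.

{"method": "carry_out", "body": {
  "deltas": [
    {"x": 0,"y": -1,"z": 0,"rx": 0,"ry": 0,"rz": 0},
    {"x": 0,"y": -2,"z": 0,"rx": 0,"ry": 0,"rz": 0},
    {"x": 0,"y": -2.5,"z": 0,"rx": 0,"ry": 0,"rz": 0},
    {"x": 0,"y": -2.5,"z": 0,"rx": 0,"ry": 0,"rz": 0},
    {"x": 0,"y": -2.5,"z": 0,"rx": 0,"ry": 0,"rz": 0},
    {"x": 0,"y": -2.5,"z": 0,"rx": 0,"ry": 0,"rz": 0},
    {"x": 0,"y": -2.5,"z": 0,"rx": 0,"ry": 0,"rz": 0},
    {"x": 0,"y": -2.5,"z": 0,"rx": 0,"ry": 0,"rz": 0},
    {"x": 0,"y": -2.5,"z": 0,"rx": 0,"ry": 0,"rz": 0},
    {"x": 0,"y": -2.5,"z": 0,"rx": 0,"ry": 0,"rz": 0},
    {"x": 0,"y": -2.5,"z": 0,"rx": 0,"ry": 0,"rz": 0},
    {"x": 0,"y": -2.5,"z": 0,"rx": 0,"ry": 0,"rz": 0}
  ]
}}

```text
t: 17.7
tool_pos: [0.655, 0.0845, 0.1659]
eef_rot: [-0.083, 3.139, -0.001]
contact_force: [2.4, 11.0, 2.7]
grip_width: 0.0132
finger_force: 58.4
```

```bash
python3 - <<'E'
from h import *
s=sense(); print(s['t'],s['finger_force'],s['contact_force'],own(s['tool_pos']))
c=shot('wrist','w9')
g=c['pixels'].mean(2); o=load('w8')['pixels'].mean(2)
# columns of dark pointer / white line near the clip (tip row ~ 63+177/3=122)
for r in (113,118,124,128,134): print(r,'new',g[r,288:318].astype(int).tolist())
print('old',o[128,288:318].astype(int).tolist())
E
```

```text
17.7 58.4438681602478 [ 2.4439598  10.96972812  2.67299351] [ 0.00133143 -0.23654115]
113 new [230, 229, 229, 230, 232, 232, 232, 228, 113, 6, 19, 39, 58, 56, 57, 55, 54, 56, 108, 234, 232, 47, 47, 47, 45, 47, 46, 41, 32, 182]
118 new [234, 233, 233, 233, 234, 234, 234, 233, 117, 4, 20, 44, 55, 53, 54, 54, 53, 57, 154, 233, 202, 45, 45, 44, 44, 42, 42, 33, 38, 233]
124 new [234, 234, 234, 234, 234, 234, 234, 232, 35, 10, 25, 44, 50, 50, 50, 49, 49, 23, 51, 103, 92, 75, 47, 32, 38, 40, 40, 23, 75, 232]
128 new [234, 234, 234, 234, 234, 234, 234, 232, 41, 12, 27, 45, 50, 48, 48, 47, 46, 54, 104, 91, 93, 95, 69, 43, 37, 37, 36, 25, 124, 181]
134 new [234, 234, 234, 234, 233, 195, 56, 176, 6, 14, 30, 44, 45, 23, 18, 20, 97, 101, 100, 90, 91, 92, 91, 75, 51, 32, 29, 30, 180, 128]
old [234, 235, 235, 234, 41, 10, 27, 46, 49, 51, 48, 49, 49, 57, 205, 233, 110, 54, 103, 92, 93, 95, 70, 47, 128, 233, 50, 197, 234, 234]
```

The pointer now covers the clip line, about 0.5 mm off, and the grip is steady at 58 N. Handing in.

```bash
python3 -c "
from cell import workorder
print(workorder.sign_off())"
```

```text
the job is handed in; nothing more can be done
None
```

The job is handed in with no verdict returned: by the last pictures each cup stands under its chute lip, and the gate is held with its pointer about 0.5 mm from the clip's line.

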